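# Set up the light box for picking tissue sections

### The job

Get the light box ready for picking sections: push the well plate along the lit panel into the corner of the L-shaped stop, so that its long side lies flat against the long strip and its short side against the short strip. Slide the shallow section dish (the wider, lower one) up beside it until the dish touches both the long strip and the free short side of the plate. Only push them with the fingers, do not lift or tip either one, and leave everything else on the light box and bench where it is.

Things in the scene. Friction and masses are not known exactly. Their poses are not given: they have to be found in the camera images.
- lightbox: Flat light box fixed to the bench: aluminium frame 320 (x) by 500 (y) by 30 mm high with a white lit panel flush in its top. Origin at the centre of its underside, on the bench; its panel surface is 30 mm above the origin. x points away from the robot (roughly), y to the robot's left, z up.
- stop: L-shaped stop of dark metal strip fixed on the panel, square to the light box. Origin in the inner corner of the L, on the panel surface; axes as the light box's. Strips 12 mm wide, 8 mm high, with three screw heads 3 mm higher. The long strip runs 270 mm from the corner along -y, its face at x = 0; the short strip 100 mm along -x, its face at y = 0. Things pushed home lie at negative x and y.
- plate: Loose clear plastic 12-well plate, 85.5 (x) by 127.8 (y) by 20 mm high, about 70 g, open round wells 22 mm wide. Origin at the centre of its underside; y along its long side, z up. Home in the corner its origin is at x = -42.8, y = -63.9 mm in the frame of the stop. Slides easily on the panel.
- dish: Loose shallow round glass dish with small yellowish tissue sections fixed on its floor: the wider and lower of the two dishes, 100 mm outside diameter, 25 mm high, wall 3 mm, about 160 g. Origin at the centre of its underside. Home beside the plate its origin is at x = -50, y = -177.8 mm in the frame of the stop. Slides easily on the panel.
- rinse_dish: Loose empty rinsing dish of glass, the narrower and taller dish, 78 mm diameter, 45 mm high, on the panel. Origin at the centre of its underside. Not to be disturbed.
- vial: Loose amber glass vial with a black cap, 26 mm diameter, 49 mm high, standing on the panel. Origin at the centre of its underside. Not to be disturbed. The vial and the rinsing dish stand one near the back right corner and one near the front left corner of the panel, either way round.
- forceps: Loose steel forceps, 135 mm long, 16 mm wide, 8 mm high, lying on the bench left of the light box. Origin near their middle, underneath. Not to be disturbed.
- brush: Loose fine brush, 160 mm long, 7 mm thick, lying on the bench right of the light box. Origin underneath, 60 mm from the tip of the hair. Not to be disturbed.
- wash_bottle: Loose white plastic wash bottle, 70 mm diameter, 185 mm high with its spout, standing on the bench left of the light box. Origin at the centre of its underside. Not to be disturbed.
- timer: Loose white bench timer, 75 mm wide, 60 mm high, standing on the bench right of the light box. Origin on the bench under its body. Not to be disturbed.
There are look-alikes about, which are no part of the job. What is shaped like the dish but pink or purple is not meant.

How it is judged:
At the end, for the whole second after the job is handed in: Well plate flat on the panel, within 3.5 mm of both strips of the stop and turned less than 2 degrees from them; section dish flat on the panel, within 4 mm of the long strip and, along that strip, within 5.5 mm of its place against the plate's free short side; both at rest (x of plate in the frame of stop between -0.0463 and -0.04 m and y of plate in the frame of stop between -0.0674 and -0.061 m and angle between the y axis of plate and the y axis of stop, either way round below 0.035 rad and x of dish in the frame of stop between -0.054 and -0.047 m and y of dish in the frame of stop between -0.1835 and -0.1745 m and height (world z) of plate between 0.027 and 0.033 m and height (world z) of dish between 0.027 and 0.033 m and angle between each of plate, dish's own z axis and vertical below 0.05 rad and linear speed of each of plate, dish below 0.01 m/s); the robot touches nothing.
It fails at once if the well plate is lifted or tipped (height (world z) of plate above 0.045 m or angle between plate's own z axis and vertical above 0.3 rad).
It fails at once if the section dish is lifted or tipped (height (world z) of dish above 0.045 m or angle between dish's own z axis and vertical above 0.3 rad).
It fails at once if the rinsing dish or the vial is moved more than 20 mm (distance of any of rinse_dish, vial from where it was at the start of the episode above 0.02 m).
It fails at once if something on the bench (forceps, brush, wash bottle, timer) is moved more than 20 mm (distance of any of forceps, brush, wash_bottle, timer from where it was at the start of the episode above 0.02 m).
It also fails if it takes over 64 s, if anything falls off the work surface, if the arm or the gripper's body presses on something with over 40 N, if the wrist force passes 120 N, or if a joint passes its speed limit or range.

### The arm

A 6-joint arm with a two-finger parallel gripper is mounted at the origin on the work surface. World frame = base frame: x ahead of the robot, y to its left, z up, the work surface at z = 0. Lengths are in m, angles in rad, forces in N, time in s.
With the tool pointing down it reaches from about 0.375 to 0.9 m from the base axis. Payload 3.1 kg.
Tool frame: the origin (TCP) lies on the centre line of the jaws, within the pads' length; the fingertips stand 25 mm ahead of it and the grasp point (between the pads) lies 6 mm ahead of it (robot.nose_length is the y of the fingertips in the tool frame, in m); y points along the fingers, z is the direction in which the jaws open and shut, and the axes are right-handed (so a half turn about y gives the same grasp; the last joint's range is limited). The gripper opens to 87 mm and grips with 3 to 60 N. Pads are 19 mm wide; open, the fingers measure 117 mm over their backs; the gripper's body (75 mm by 190 mm) begins 51 mm behind the grasp point.
Start: joints at [1.01, 0.527, 1.433, -0, 1.181, -0.178], TCP at [0.233, 0.58, 0.248] pointing down, gripper open.
Joint ranges: [-3.08, 3.08], [-0.75, 2.2], [0.22, 2.44], [-1.43, 4.57], [0, 2.65], [-2.85, 2.85]. Speed limits (rad/s): [2.79, 2.79, 3.14, 3.14, 3.14, 3.14].

### API

Orientations are given as a unit quaternion [x, y, z, w].
In Python, from rig import robot, eyes, ticket gives the robot as it stands.
- The arm moves only by the tool play_rows, never from a script. Its argument "series" is a list of rows, each a list of 7 numbers: the opening, from 0 (shut) to 1 (fully open), then the shift along the tool's x, y, z scaled (see below), then the turn, a rotation vector about the tool's x, y, z scaled (see below). In form: [[claw, dx, dy, dz, ax, ay, az], ...]. A call has 1 to 12 rows; each row shifts and turns the commanded pose from where the row before left it, along the tool's axes as they then stand; what a row does not reach is not made up. The controller multiplies each number of a shift by 100 mm and each number of a turn by 180 degrees. A row lasts 1/12 s, in which the tool goes at most 41.7 mm and 7.16 degrees, less where a joint would pass 70% of its speed; a pose out of reach is approached as far as the arm can. A call with a number of a shift or a turn outside -1 to 1 is refused whole. A call with a gripper value outside its range is refused whole. The fingers move at their own pace and stop on an object; "grip_force" is the grip in N (left out, the last holds). Time passes only in rows, so rows that do not move let the fingers close. It gives the time, the measured TCP pose, the force and the opening at its end, in the units of the state.
- robot.get_obs(): the state, without advancing time (a new reading comes with each control period).
- eyes.camera(name): name is "side" or "top"; returns the picture (480x640x3 uint8, red, green, blue); there is no depth.
- eyes.camera_params(name): a dict with "K" (3x3 intrinsics, pixels), "rvec" (rotation vector, rad) and "tvec" (3), from world to camera coordinates, as OpenCV has them. Camera axes: x right, y down, z forward; pixel columns grow to the right and rows downward; lengths in m; the calibration is good to about 2 mm. A picture is of the moment at which its call begins. camera_params takes no time and is no camera call.
- ticket.hand_in(): hands the job in, once; it reports no verdict.
The state is a dict: "time": time; "q": joint angles; "joint_velocities": joint speeds; "joint_torque": joint torques, N m; "position": TCP position; "tool_rot": TCP orientation; "ft_force": force on the tool from outside, world axes, zero at the start; "moment": the same for the moment, N m; "grip_width": finger opening in m.
Only numpy, scipy, OpenCV 4.12 (cv2) and the standard library are available. Lean on these libraries where they do the work, as an engineer would, in place of code of your own. Each camera call takes 0.05 s, during which the arm holds its last target.

## Working session

There is one attempt and no reset: what is moved stays moved. The work goes in short steps, Python scripts to look and compute and a tool call to move; the robot and the scene stay as the last step left them, time stands still between calls to the robot, and variables do not carry over. Pictures are saved under pics/ and viewed, and the job is handed in when it is done.

Besides the shell and the picture viewer there is one more tool, called after "Request:" by a JSON object that holds its "api" and its "payload", one argument or row to a line. play_rows: Moves the arm, as the interface text tells. Its arguments: {"type":"object","properties":{"series":{"type":"array","items":{"type":"array","items":{"type":"number"}}},"grip_force":{"type":"number"}},"required":["series"]}

```bash
ls; mkdir -p pics; python3 - <<'E'
from rig import robot, eyes, ticket
import cv2,numpy as np
for n in ["top","side"]:
    im=eyes.camera(n); cv2.imwrite(f"pics/{n}0.png",im[:,:,::-1]); p=eyes.camera_params(n); 
    R,_=cv2.Rodrigues(np.array(p["rvec"])); print(n,np.array(p["K"]).round(1).tolist(),(-R.T@np.array(p["tvec"]).ravel()).round(3),R.round(3).tolist())
o=robot.get_obs(); print(o["time"],o["position"],o["tool_rot"],o["grip_width"],robot.nose_length)
E
```

```text
pics
top [[555.1, 0.0, 329.0], [0.0, 555.1, 239.8], [0.0, 0.0, 1.0]] [ 0.224 -0.013  1.553] [[0.018, -1.0, 0.003], [-0.983, -0.018, -0.184], [0.184, 0.0, -0.983]]
side [[454.0, 0.0, 318.7], [0.0, 454.0, 240.3], [0.0, 0.0, 1.0]] [-0.024 -0.683  0.623] [[0.774, -0.633, -0.024], [-0.353, -0.4, -0.846], [0.526, 0.663, -0.532]]
0.1 [0.23252203 0.5794814  0.24668292] [ 0.69489481 -0.13440543  0.13392582 -0.69362833] 0.08720472338626539 0.025
```

View pics/top0.png

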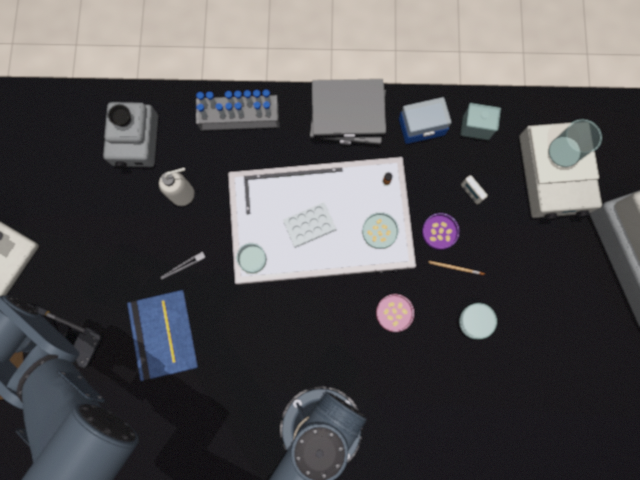

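View pics/side0.png

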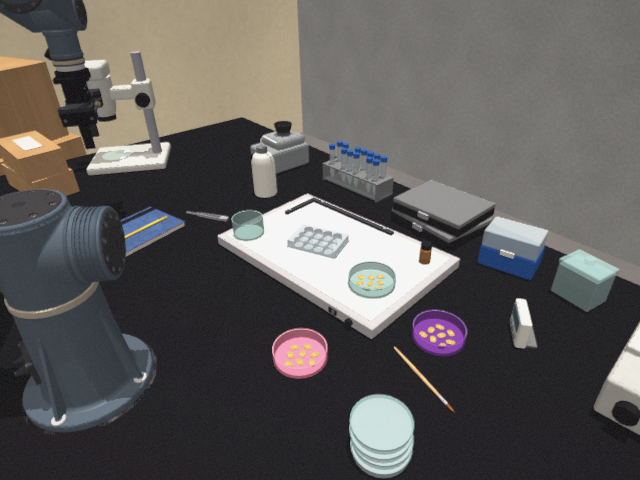

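Top view: the stop is at top left of the panel with its corner near (247,176). The plate is at (309,225), the dish at (380,231), the vial at (387,179) and the rinsing dish at (252,259). Next I'll enlarge this view and measure.

```bash
cat > h.py <<'E'
import cv2,numpy as np
from rig import robot,eyes,ticket
def cam(n):
    p=eyes.camera_params(n); K=np.array(p["K"]);R,_=cv2.Rodrigues(np.array(p["rvec"]));return K,R,np.array(p["tvec"]).ravel()
def ray(n,uv,z):
    K,R,t=cam(n); uv=np.atleast_2d(np.array(uv,float)); d=np.c_[uv,np.ones(len(uv))]@np.linalg.inv(K).T@R; c=-R.T@t
    return (c+d*((z-c[2])/d[:,2])[:,None])
def proj(n,P):
    K,R,t=cam(n); q=(np.atleast_2d(P)@R.T+t)@K.T; return q[:,:2]/q[:,2:]
E
python3 - <<'E'
from h import *
im=cv2.imread("pics/top0.png"); cv2.imwrite("pics/top0c.png",cv2.resize(im[150:290,225:420],None,fx=4,fy=4,interpolation=cv2.INTER_CUBIC))
im=cv2.imread("pics/side0.png"); cv2.imwrite("pics/side0c.png",cv2.resize(im[185:335,210:465],None,fx=3,fy=3,interpolation=cv2.INTER_CUBIC))
E
```

```text
(no output)
```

View pics/top0c.png

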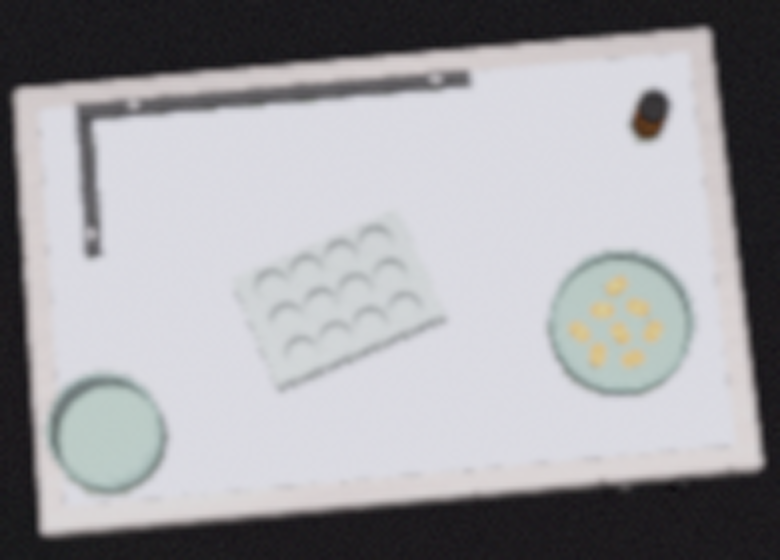

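View pics/side0c.png

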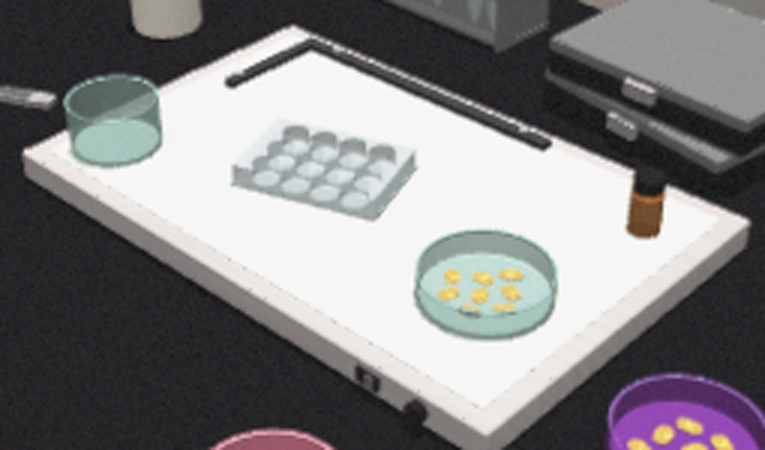

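```bash
python3 - <<'E'
from h import *
im=cv2.imread("pics/top0.png").astype(float); g=im.mean(2)
f=lambda u,v:(225+(u+.5)/4-.5,150+(v+.5)/4-.5)
def edge(pts_dir,n0,thr,uvs,L=6):
    pass
from scipy.ndimage import map_coordinates as mc
def edges(a,b,nrm,z,rng=4,n=25,thr=130):
    # a,b full px endpoints; walk along nrm from dark to light crossing
    out=[]
    for s in np.linspace(.05,.95,n):
        p=np.array(a)*(1-s)+np.array(b)*s; t=np.arange(-rng,rng,.05)
        v=mc(g,[p[1]+t*nrm[1],p[0]+t*nrm[0]],order=1)
        i=np.argmin(v[:len(v)]); 
        c=np.where((v[i:]>thr))[0]
        if len(c) and v[i]<110: out.append(p+t[i+c[0]]*np.array(nrm))
    return ray("top",out,z)
def fit(P):
    vx,vy,x,y=cv2.fitLine(P[:,:2].astype(np.float32),cv2.DIST_HUBER,0,.001,.001).ravel(); return np.array([x,y]),np.array([vx,vy])
L=edges(f(110,110),f(465,85),(0,1),.03); S=edges(f(90,125),f(95,245),(1,0),.03)
l=fit(L);s=fit(S);print(len(L),len(S),l,s,np.degrees(np.arctan2(l[1][0],l[1][1])),np.degrees(np.arctan2(s[1][1],s[1][0])))
A=np.c_[l[1],-s[1]];k=np.linalg.solve(A,s[0]-l[0]);print("corner",l[0]+k[0]*l[1])
print("box corners",ray("top",[f(14,88),f(712,28),f(764,467),f(42,535)],.03).round(4).tolist())
print("plate bottom edge base",ray("top",[f(280,390),f(446,320)],.03).round(4).tolist())
print("plate top corners",ray("top",[f(236,281),f(395,212),f(444,318),f(278,386)],.05).round(4).tolist())
# dish: mask
hsv=cv2.cvtColor(im.astype(np.uint8),cv2.COLOR_BGR2HSV)
for nm,(x0,y0,x1,y1) in dict(dish=(358,208,402,254),rinse=(232,238,272,278)).items():
    sub=hsv[y0:y1,x0:x1]; m=((sub[:,:,1]>25)).astype(np.uint8)
    c=max(cv2.findContours(m,0,1)[0],key=cv2.contourArea); e=cv2.fitEllipse(c); ct=(e[0][0]+x0,e[0][1]+y0); print(nm,ct,e[1],ray("top",[ct],.03),ray("top",[ct],.055),ray("top",[ct],.075))
print("vial base",ray("side",[(210+645/3-.3,185+232/3)],.03), ray("top",[f(648,130)],.03))
E
```

```text
23 21 (array([0.6942223 , 0.10089829], dtype=float32), array([ 0.11122929, -0.9937948 ], dtype=float32)) (array([0.6362481 , 0.21941334], dtype=float32), array([0.99422145, 0.10734852], dtype=float32)) 173.61382 6.162492
corner [0.6804238  0.22418308]
box corners [[0.7017, 0.2793, 0.03], [0.7558, -0.2192, 0.03], [0.4385, -0.253, 0.03], [0.3824, 0.2437, 0.03]]
plate bottom edge base [[0.4865, 0.0832, 0.03], [0.5383, -0.0315, 0.03]]
plate top corners [[0.5591, 0.1146, 0.05], [0.6104, 0.0054, 0.05], [0.5356, -0.0299, 0.05], [0.4858, 0.0834, 0.05]]
dish (369.5, 232.5) (4.111918926239014, 6.058826446533203) [[ 0.53179308 -0.12501774  0.03      ]] [[ 0.52673817 -0.12317474  0.055     ]] [[ 0.52269424 -0.12170034  0.075     ]]Traceback (most recent call last):
  File "<stdin>", line 29, in <module>
cv2.error: OpenCV(4.12.0) /io/opencv/modules/imgproc/src/shapedescr.cpp:361: error: (-201:Incorrect size of input array) There should be at least 5 points to fit the ellipse in function 'fitEllipseNoDirect'
```

```bash
cat >> h.py <<'E'
from scipy.spatial.transform import Rotation as Ro
YAW=np.radians(6.25); C=np.array([.6804,.2242]); M=np.array([[np.cos(YAW),np.sin(YAW)],[-np.sin(YAW),np.cos(YAW)]])
def ts(p): return (np.atleast_2d(p)[:,:2]-C)@M.T
def fs(p): return np.atleast_2d(p)@M+C
def st():
    o=robot.get_obs(); R=Ro.from_quat(o["tool_rot"]).as_matrix()
    print("t %.2f"%o["time"],"pos",np.round(o["position"],4),"stop",ts(o["position"]).round(4)[0],"F",np.round(o["ft_force"],1),"w %.3f"%o["grip_width"],"q",np.round(o["q"],2))
    print(R.round(3).tolist()); return o,R
E
python3 - <<'E'
from h import *
st()
im=cv2.imread("pics/top0.png"); hsv=cv2.cvtColor(im,cv2.COLOR_BGR2HSV)
f=lambda u,v:(225+(u+.5)/4-.5,150+(v+.5)/4-.5)
print(hsv[231,375:386].tolist(),hsv[231,350:356].tolist())
m=(((hsv[...,0]>60)&(hsv[...,0]<100)&(hsv[...,1]>20))|((hsv[...,0]<35)&(hsv[...,1]>50)))&(hsv[...,2]>90)
m=cv2.morphologyEx(m.astype(np.uint8),cv2.MORPH_CLOSE,np.ones((3,3)))
for nm,(x0,y0,x1,y1) in dict(dish=(356,206,405,256),rinse=(232,238,274,280)).items():
    c=max(cv2.findContours(m[y0:y1,x0:x1],0,1)[0],key=cv2.contourArea); e=cv2.fitEllipse(c); ct=(e[0][0]+x0,e[0][1]+y0)
    for z in (.03,.045,.055): 
        p=ray("top",[ct],z); print(nm,ct,e[1],z,p.round(4)[0],ts(p).round(4)[0])
v=ray("top",[f(648,132)],.03); print("vial",v,ts(v)); print("plate",ts(ray("top",[f(280,390),f(446,320)],.03)))
E
```

```text
t 0.10 pos [0.2325 0.5795 0.2467] stop [-0.4065  0.4019] F [-0.1  0.3  0.1] w 0.087 q [ 1.01  0.53  1.43 -0.    1.18 -0.18]
[[0.928, -0.001, 0.373], [-0.373, -0.002, 0.928], [-0.0, -1.0, -0.002]]
[[79, 18, 200], [73, 15, 200], [32, 21, 197], [22, 52, 206], [22, 72, 210], [22, 63, 208], [29, 28, 199], [65, 14, 200], [80, 19, 201], [82, 19, 200], [68, 15, 199]] [[120, 8, 225], [120, 8, 226], [124, 8, 225], [120, 8, 226], [120, 8, 226], [120, 8, 226]]
dish (379.8739356994629, 230.44891166687012) (33.63246154785156, 33.782806396484375) 0.03 [ 0.5382 -0.154   0.03  ] [-0.1826 -0.3605]
dish (379.8739356994629, 230.44891166687012) (33.63246154785156, 33.782806396484375) 0.045 [ 0.5351 -0.1526  0.045 ] [-0.1855 -0.3588]
dish (379.8739356994629, 230.44891166687012) (33.63246154785156, 33.782806396484375) 0.055 [ 0.533  -0.1517  0.055 ] [-0.1874 -0.3576]
rinse (253.10621643066406, 260.40086555480957) (27.204038619995117, 32.350345611572266) 0.03 [0.4471 0.1971 0.03  ] [-0.2349 -0.0016]
rinse (253.10621643066406, 260.40086555480957) (27.204038619995117, 32.350345611572266) 0.045 [0.4449 0.195  0.045 ] [-0.2373 -0.0034]
rinse (253.10621643066406, 260.40086555480957) (27.204038619995117, 32.350345611572266) 0.055 [0.4434 0.1936 0.055 ] [-0.2389 -0.0046]
vial [[ 0.67746053 -0.17314298  0.03      ]] [[-0.04617949 -0.3946613 ]]
plate [[-0.20812156 -0.11906588]
 [-0.16909771 -0.23873937]]
```

Request:
{"api": "play_rows", "payload": {
  "series": [
    [1,0,0,0,0,-0.0391,0],
    [1,0,0,0,0,-0.0391,0],
    [1,0,0,0,0,-0.0391,0],
    [1,0,0,0,0,-0.0391,0],
    [1,0.107,0,-0.357,0,0,0],
    [1,0.107,0,-0.357,0,0,0],
    [1,0.107,0,-0.357,0,0,0],
    [1,0.107,0,-0.357,0,0,0],
    [1,0.107,0,-0.357,0,0,0],
    [1,0.107,0,-0.357,0,0,0],
    [1,0.107,0,-0.357,0,0,0],
    [1,0.107,0,-0.357,0,0,0]
  ]
}}

```text
time: 1.1
position: [0.3492, 0.3037, 0.2474]
tool_rot: [0.706, 0.039, -0.039, -0.706]
ft_force: [1.5, 0.4, -0.3]
grip_width: 0.0869
```

Request:
{"api": "play_rows", "payload": {
  "series": [
    [1,0.107,0,-0.357,0,0,0],
    [1,0.107,0,-0.357,0,0,0],
    [1,0.107,0,-0.357,0,0,0],
    [1,0.107,0,-0.357,0,0,0],
    [1,0.107,0,-0.357,0,0,0],
    [1,0.107,0,-0.357,0,0,0],
    [1,0.107,0,-0.357,0,0,0],
    [1,0.107,0,-0.357,0,0,0],
    [1,0,0,0,0,0,0],
    [1,0,0,0,0,0,0]
  ]
}}

```text
time: 1.93
position: [0.4661, 0.0291, 0.2473]
tool_rot: [-0.706, -0.037, 0.037, 0.706]
ft_force: [-1.3, 0.8, 0.0]
grip_width: 0.0868
```

```bash
python3 -c "
from h import *
st()"
```

```text
t 1.93 pos [0.4661 0.0291 0.2473] stop [-0.2343 -0.1706] F [-1.3  0.8  0. ] w 0.087 q [-0.18  0.32  1.82  0.    1.01 -1.85]
[[0.994, -0.0, -0.105], [0.105, 0.0, 0.994], [-0.0, -1.0, 0.0]]
```

Request:
{"api": "play_rows", "payload": {
  "series": [
    [1,0,0.35,0,0,-0.0014,0],
    [1,0,0.35,0,0,0,0],
    [1,0,0.35,0,0,0,0],
    [1,0,0.35,0,0,0,0],
    [1,0,0.25,0,0,0,0],
    [1,0,0.15,0,0,0,0],
    [1,0,0.06,0,0,0,0],
    [1,0,0,0,0,0,0],
    [1,0,0,0,0,0,0]
  ]
}}

```text
time: 2.68
position: [0.4653, 0.0317, 0.0619]
tool_rot: [-0.706, -0.041, 0.041, 0.706]
ft_force: [-0.3, 0.1, 0.2]
grip_width: 0.0871
```

```bash
python3 - <<'E'
from h import *
st()
im=eyes.camera("side"); cv2.imwrite("pics/s1.png",cv2.resize(im[165:335,200:465,::-1],None,fx=3,fy=3,interpolation=cv2.INTER_CUBIC))
E
```

```text
t 2.68 pos [0.4653 0.0317 0.0619] stop [-0.2348 -0.1679] F [-0.3  0.1  0.2] w 0.087 q [-0.17  0.66  1.97  0.    0.51 -1.86]
[[0.993, -0.0, -0.115], [0.115, 0.0, 0.993], [-0.0, -1.0, 0.0]]
```

View pics/s1.png

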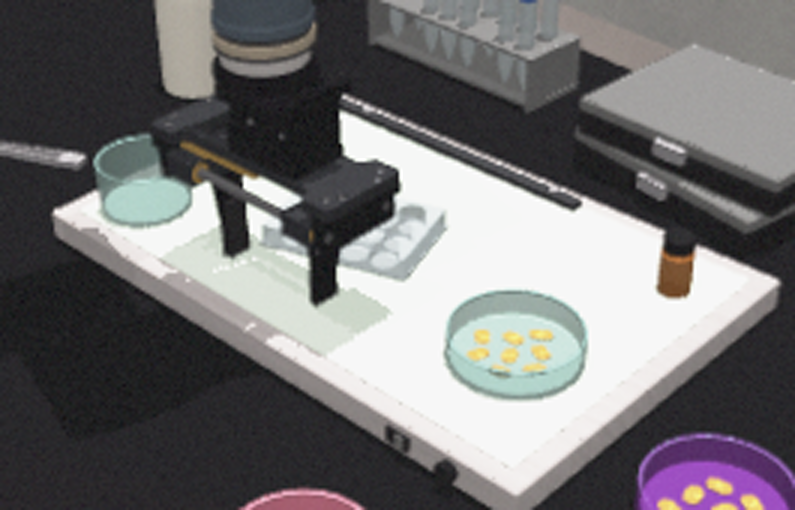

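Request:
{"api": "play_rows", "payload": {
  "series": [
    [1,0.05,0,0,0,0,0],
    [1,0.07,0,0,0,0,0],
    [1,0.08,0,0,0,0,0],
    [1,0.08,0,0,0,0,0],
    [1,0.08,0,0,0,0,0],
    [1,0.08,0,0,0,0,0],
    [1,0.08,0,0,0,0,0],
    [1,0.08,0,0,0,0,0],
    [1,0.08,0,0,0,0,0],
    [1,0.08,0,0,0,0,0],
    [1,0.08,0,0,0,0,0],
    [1,0.08,0,0,0,0,0]
  ]
}}

```text
time: 3.73
position: [0.5577, 0.0415, 0.0615]
tool_rot: [0.706, 0.04, -0.04, -0.706]
ft_force: [-0.1, 1.3, -0.7]
grip_width: 0.0867
```

Request:
{"api": "play_rows", "payload": {
  "series": [
    [1,0.06,0,0,0,0,0],
    [1,0.06,0,0,0,0,0],
    [1,0.05,0,0,0,0,0],
    [1,0.04,0,0,0,0,0],
    [1,0.04,0,0,0,0,0],
    [1,0.04,0,0,0,0,0],
    [1,0,0,0,0,0,0],
    [1,0,0,0,0,0,0]
  ]
}}

```text
time: 4.4
position: [0.5861, 0.0447, 0.0616]
tool_rot: [0.706, 0.041, -0.04, -0.706]
ft_force: [0.0, -0.2, -0.2]
grip_width: 0.0873
```

```bash
python3 - <<'E'
from h import *
st()
im=eyes.camera("top"); cv2.imwrite("pics/t2.png",cv2.resize(im[150:290,225:420,::-1],None,fx=4,fy=4,interpolation=cv2.INTER_CUBIC))
E
```

```text
t 4.40 pos [0.5861 0.0447 0.0616] stop [-0.1133 -0.1682] F [ 0.  -0.2 -0.2] w 0.087 q [-0.11  0.74  1.66  0.    0.74 -1.8 ]
[[0.994, 0.001, -0.114], [0.114, -0.0, 0.994], [0.001, -1.0, -0.0]]
```

View pics/t2.png

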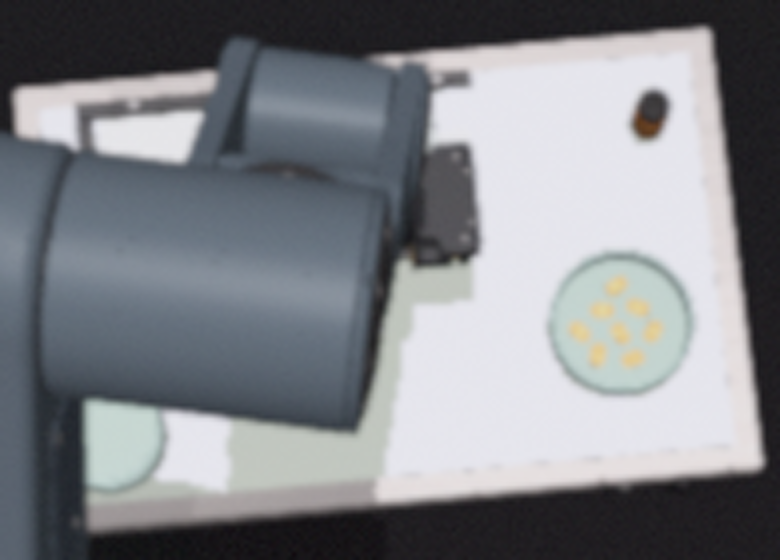

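Request:
{"api": "play_rows", "payload": {
  "series": [
    [1,0.05,0,0,0,0,0],
    [1,0.04,0,0,0,0,0],
    [1,0.03,0,0,0,0,0],
    [1,0.02,0,0,0,0,0],
    [1,0.02,0,0,0,0,0],
    [1,0.01,0,0,0,0,0],
    [1,0,0,0,0,0,0],
    [1,0,0,0,0,0,0]
  ]
}}

```text
time: 5.12
position: [0.5999, 0.0464, 0.0614]
tool_rot: [-0.706, -0.038, 0.042, 0.706]
ft_force: [-5.0, -1.2, 5.0]
grip_width: 0.0869
```

Request:
{"api": "play_rows", "payload": {
  "series": [
    [1,0.01,0,0,0,0,0],
    [1,0.01,0,0,0,0,0],
    [1,0,0,0,0,0,0],
    [1,0,0,0,0,0,0]
  ]
}}

```text
time: 5.45
position: [0.6001, 0.0465, 0.0614]
tool_rot: [-0.706, -0.036, 0.044, 0.706]
ft_force: [-7.8, -2.9, 7.1]
grip_width: 0.0867
```

```bash
python3 - <<'E'
from h import *
st()
im=eyes.camera("side"); cv2.imwrite("pics/s2.png",cv2.resize(im[165:335,200:465,::-1],None,fx=3,fy=3,interpolation=cv2.INTER_CUBIC))
E
```

```text
t 5.45 pos [0.6001 0.0465 0.0614] stop [-0.0992 -0.1679] F [-7.8 -2.9  7.1] w 0.087 q [-0.11  0.76  1.61 -0.    0.78 -1.79]
[[0.994, -0.01, -0.113], [0.113, -0.0, 0.994], [-0.01, -1.0, 0.001]]
```

View pics/s2.png

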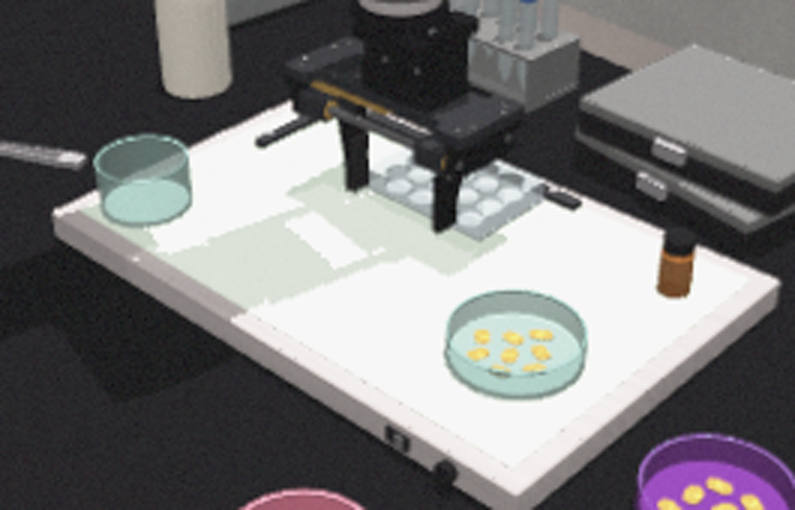

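Request:
{"api": "play_rows", "payload": {
  "series": [
    [1,-0.1,0,0,0,0,0],
    [1,-0.2,0,0,0,0,0],
    [1,0,-0.3,0,0,0,0],
    [1,0,-0.3,0,0,0,0],
    [0.35,0,0,-0.35,0,0.0385,0],
    [0.35,0,0,0,0,0.0385,0],
    [0.35,0,0,0,0,0.0385,0],
    [0.35,0,0,0,0,0.0385,0],
    [0.35,0,0,0,0,0.0385,0],
    [0.35,0,0,0,0,0.0385,0],
    [0.35,0,0,0,0,0.0385,0],
    [0.35,0,0,0,0,0.0385,0]
  ]
}}

```text
time: 6.5
position: [0.5793, 0.0086, 0.1217]
tool_rot: [-0.643, 0.294, -0.295, 0.643]
ft_force: [-0.4, -0.4, 0.1]
grip_width: 0.0416
```

Request:
{"api": "play_rows", "payload": {
  "series": [
    [0.35,0,0,0,0,0.0385,0],
    [0.35,0,0,0,0,0.0385,0],
    [0.35,0,0,0,0,0.0385,0],
    [0.35,0,0,0,0,0.0385,0],
    [0.35,0,0,0,0,0.0385,0],
    [0.35,0.35,0,0,0,0,0],
    [0.35,0,0,0,0,0,0],
    [0.35,0,0,0,0,0,0]
  ]
}}

```text
time: 7.17
position: [0.5837, -0.0275, 0.1217]
tool_rot: [-0.526, 0.471, -0.472, 0.527]
ft_force: [-0.1, -0.2, -0.4]
grip_width: 0.0306
```

```bash
python3 - <<'E'
from h import *
st()
im=eyes.camera("side"); cv2.imwrite("pics/s3.png",cv2.resize(im[165:335,200:465,::-1],None,fx=3,fy=3,interpolation=cv2.INTER_CUBIC))
im=eyes.camera("top"); cv2.imwrite("pics/t3r.png",im[:,:,::-1]);cv2.imwrite("pics/t3.png",cv2.resize(im[150:290,225:420,::-1],None,fx=4,fy=4,interpolation=cv2.INTER_CUBIC))
E
```

```text
t 7.17 pos [ 0.5837 -0.0275  0.1217] stop [-0.1236 -0.2397] F [-0.1 -0.2 -0.4] w 0.031 q [-0.24  0.64  1.64  0.    0.85 -0.35]
[[0.11, 0.002, 0.994], [-0.994, -0.0, 0.11], [0.001, -1.0, 0.002]]
```

View pics/s3.png

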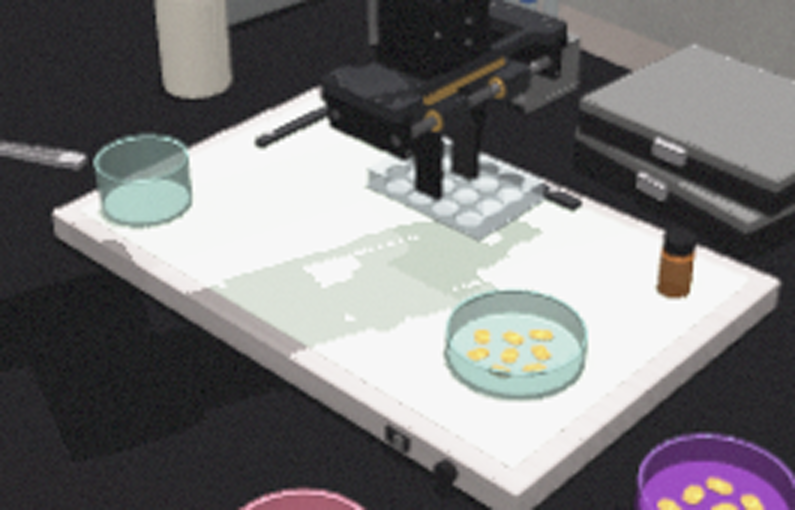

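View pics/t3.png

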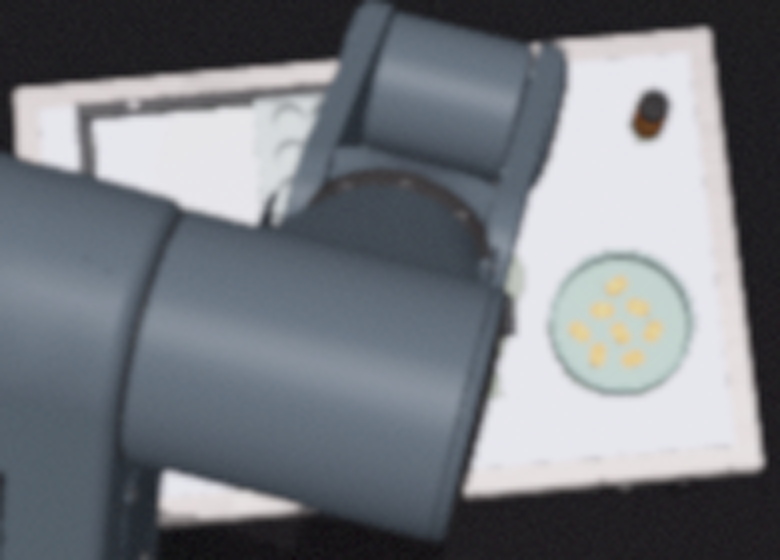

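```bash
python3 - <<'E'
from h import *
g=lambda u,v:(200+(u+.5)/3-.5,165+(v+.5)/3-.5)
P=ray("side",[g(369,188),g(479,241),g(547,201)],.03);print(P.round(4)[:,:2],ts(P).round(4))
P=ray("side",[g(579,205)],.03);print("strip end",ts(P).round(4), "exp proj", )
im=cv2.imread("pics/s3.png");cv2.imwrite("pics/s3c.png",cv2.resize(im[100:270,300:600],None,fx=2.6,fy=2.6,interpolation=cv2.INTER_CUBIC))
E
```

```text
[[ 0.61    0.0979]
 [ 0.6226 -0.025 ]
 [ 0.708  -0.0177]] [[-0.0837 -0.1179]
 [-0.0845 -0.2414]
 [ 0.0011 -0.2435]]
strip end [[ 0.0138 -0.2671]] exp proj
```

View pics/s3c.png

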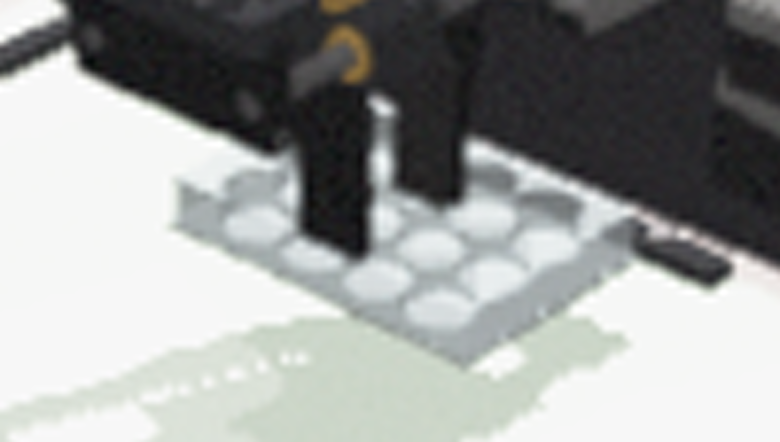

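Request:
{"api": "play_rows", "payload": {
  "series": [
    [0.35,0.35,0,0.1,0,0,0],
    [0.35,0,0,0.35,0,0,0],
    [0.35,0,0,0.35,0,0,0],
    [0.35,0,0,0,0,0,0],
    [0.35,0,0.3,0,0,0,0],
    [0.35,0,0.2,0,0,0,0],
    [0.35,0,0.1,0,0,0,0],
    [0.35,0,0,0,0,0,0],
    [0.35,0,0,0,0,0,0]
  ]
}}

```text
time: 8.02
position: [0.6656, -0.0513, 0.0612]
tool_rot: [0.528, -0.471, 0.471, -0.527]
ft_force: [0.3, -0.5, 0.2]
grip_width: 0.0305
```

```bash
python3 - <<'E'
from h import *
st()
im=eyes.camera("side"); cv2.imwrite("pics/s4.png",cv2.resize(im[165:335,200:465,::-1],None,fx=3,fy=3,interpolation=cv2.INTER_CUBIC))
E
```

```text
t 8.02 pos [ 0.6656 -0.0513  0.0612] stop [-0.0447 -0.2722] F [ 0.3 -0.5  0.2] w 0.030 q [-0.24  0.81  1.44  0.    0.89 -0.36]
[[0.113, -0.001, 0.994], [-0.994, 0.0, 0.113], [-0.001, -1.0, -0.001]]
```

View pics/s4.png

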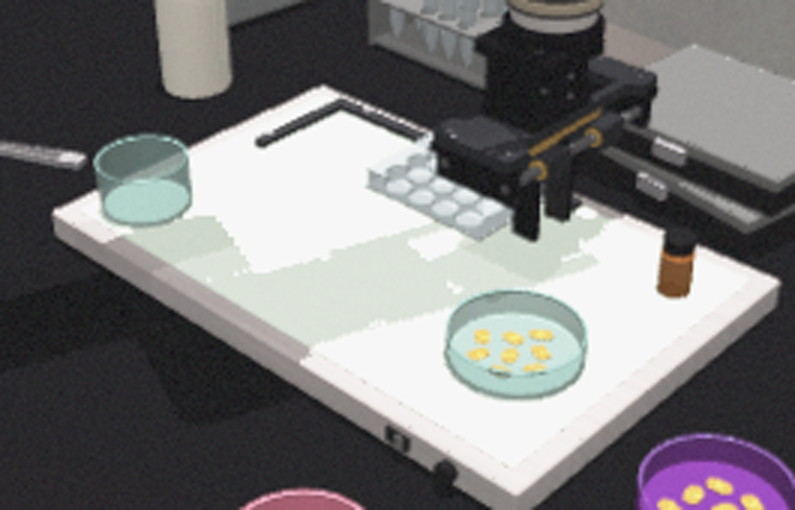

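Request:
{"api": "play_rows", "payload": {
  "series": [
    [0.35,-0.05,0,0,0,0,0],
    [0.35,-0.06,0,0,0,0,0],
    [0.35,-0.08,0,0,0,0,0],
    [0.35,-0.08,0,0,0,0,0],
    [0.35,-0.08,0,0,0,0,0],
    [0.35,-0.08,0,0,0,0,0],
    [0.35,-0.08,0,0,0,0,0],
    [0.35,-0.08,0,0,0,0,0],
    [0.35,-0.08,0,0,0,0,0],
    [0.35,-0.08,0,0,0,0,0],
    [0.35,-0.08,0,0,0,0,0],
    [0.35,-0.06,0,0,0,0,0]
  ]
}}

```text
time: 9.07
position: [0.6559, 0.0376, 0.0615]
tool_rot: [0.527, -0.471, 0.471, -0.527]
ft_force: [-0.5, -0.0, 0.7]
grip_width: 0.0304
```

Request:
{"api": "play_rows", "payload": {
  "series": [
    [0.35,-0.06,0,0,0,0,0],
    [0.35,-0.06,0,0,0,0,0],
    [0.35,-0.05,0,0,0,0,0],
    [0.35,-0.04,0,0,0,0,0],
    [0.35,-0.03,0,0,0,0,0],
    [0.35,-0.03,0,0,0,0,0],
    [0.35,0,0,0,0,0,0],
    [0.35,0,0,0,0,0,0]
  ]
}}

```text
time: 9.73
position: [0.6529, 0.0635, 0.0614]
tool_rot: [0.527, -0.471, 0.471, -0.527]
ft_force: [0.5, 0.4, 0.1]
grip_width: 0.0308
```

```bash
python3 - <<'E'
from h import *
st()
E
```

```text
t 9.73 pos [0.6529 0.0635 0.0614] stop [-0.0448 -0.1567] F [0.5 0.4 0.1] w 0.031 q [-0.07  0.8   1.47  0.    0.86 -0.19]
[[0.112, -0.0, 0.994], [-0.994, 0.0, 0.112], [-0.0, -1.0, -0.0]]
```

Request:
{"api": "play_rows", "payload": {
  "series": [
    [0.35,-0.04,0,0,0,0,0],
    [0.35,-0.04,0,0,0,0,0],
    [0.35,-0.03,0,0,0,0,0],
    [0.35,-0.02,0,0,0,0,0],
    [0.35,-0.01,0,0,0,0,0],
    [0.35,0,0,0,0,0,0],
    [0.35,0,0,0,0,0,0]
  ]
}}

```text
time: 10.32
position: [0.6515, 0.0774, 0.0616]
tool_rot: [-0.527, 0.471, -0.471, 0.527]
ft_force: [0.9, 0.5, -0.3]
grip_width: 0.0306
```

Request:
{"api": "play_rows", "payload": {
  "series": [
    [0.35,-0.01,0,0,0,0,0],
    [0.35,-0.01,0,0,0,0,0],
    [0.35,0,0,0,0,0,0]
  ]
}}

```text
time: 10.57
position: [0.6513, 0.0787, 0.0616]
tool_rot: [0.528, -0.471, 0.471, -0.527]
ft_force: [-1.2, -2.2, -0.8]
grip_width: 0.0305
```

```bash
python3 - <<'E'
from h import *
st()
im=eyes.camera("side"); cv2.imwrite("pics/s5.png",cv2.resize(im[165:335,200:465,::-1],None,fx=3,fy=3,interpolation=cv2.INTER_CUBIC))
E
```

```text
t 10.57 pos [0.6513 0.0787 0.0616] stop [-0.0447 -0.1415] F [-1.2 -2.2 -0.8] w 0.031 q [-0.05  0.8   1.47 -0.    0.86 -0.16]
[[0.112, 0.0, 0.994], [-0.994, -0.001, 0.112], [0.001, -1.0, -0.0]]
```

View pics/s5.png

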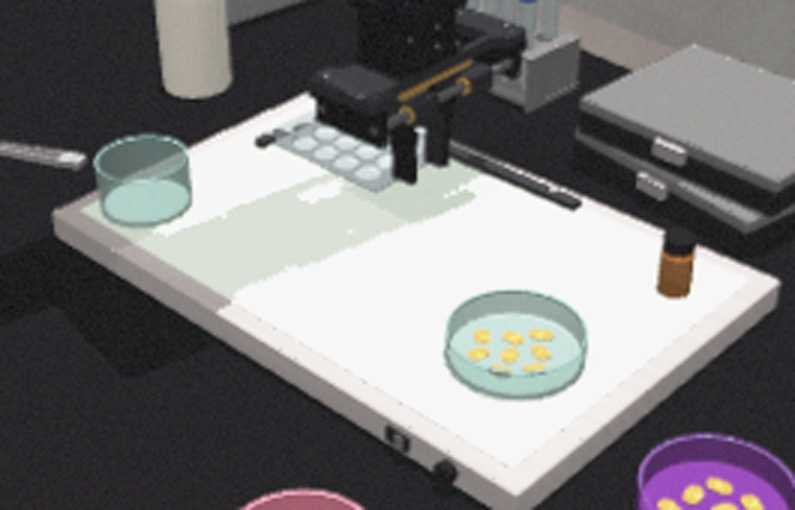

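Request:
{"api": "play_rows", "payload": {
  "series": [
    [0.35,-0.01,0,0,0,0,0],
    [0.35,-0.01,0,0,0,0,0],
    [0.35,0,0,0,0,0,0],
    [0.35,0,0,0,0,0,0]
  ]
}}

```text
time: 10.95
position: [0.6513, 0.0788, 0.0617]
tool_rot: [0.528, -0.47, 0.472, -0.527]
ft_force: [0.5, -7.8, 0.4]
grip_width: 0.0304
```

Request:
{"api": "play_rows", "payload": {
  "series": [
    [0.35,0.1,0,0,0,0,0],
    [0.35,0.2,0,0,0,0,0],
    [0.35,0,-0.34,0,0,0,0],
    [0.35,0,-0.33,0,0,0,0],
    [0.35,0,-0.33,0,0,0,0],
    [0.35,0.313,0,-0.236,0,0,0],
    [0.35,0.313,0,-0.236,0,0,0],
    [0.35,0.313,0,-0.236,0,0,0],
    [0.35,0.313,0,-0.236,0,0,0],
    [0.35,0.313,0,-0.236,0,0,0],
    [0.35,0.313,0,-0.236,0,0,0],
    [0.35,0.313,0,-0.236,0,0,0]
  ]
}}

```text
time: 11.95
position: [0.5139, -0.186, 0.1618]
tool_rot: [-0.527, 0.471, -0.471, 0.528]
ft_force: [1.0, 0.1, 0.7]
grip_width: 0.0304
```

Request:
{"api": "play_rows", "payload": {
  "series": [
    [0.35,0.313,0,-0.236,0,0,0],
    [0.35,0,0,0,0,0.0343,0],
    [0.35,0,0,0,0,0.0343,0],
    [0.35,0,0,0,0,0.0343,0],
    [0.35,0,0,0,0,0.0343,0],
    [0.35,0,0,0,0,0.0343,0],
    [0.35,0,0,0,0,0.0343,0],
    [0.35,0,0,0,0,0,0],
    [0.35,0,0,0,0,0,0]
  ]
}}

```text
time: 12.7
position: [0.4949, -0.2185, 0.1616]
tool_rot: [-0.351, 0.614, -0.614, 0.351]
ft_force: [-0.4, -0.3, -0.5]
grip_width: 0.0304
```

```bash
python3 - <<'E'
from h import *
st()
im=eyes.camera("side"); cv2.imwrite("pics/s6.png",cv2.resize(im[165:335,200:465,::-1],None,fx=3,fy=3,interpolation=cv2.INTER_CUBIC))
im=eyes.camera("top"); cv2.imwrite("pics/t6r.png",im[:,:,::-1]);cv2.imwrite("pics/t6.png",cv2.resize(im[150:290,225:420,::-1],None,fx=4,fy=4,interpolation=cv2.INTER_CUBIC))
E
```

```text
t 12.70 pos [ 0.4949 -0.2185  0.1616] stop [-0.2325 -0.4199] F [-0.4 -0.3 -0.5] w 0.030 q [-0.62  0.54  1.73  0.    0.88 -0.09]
[[-0.507, 0.0, 0.862], [-0.862, 0.0, -0.507], [-0.001, -1.0, 0.0]]
```

View pics/s6.png

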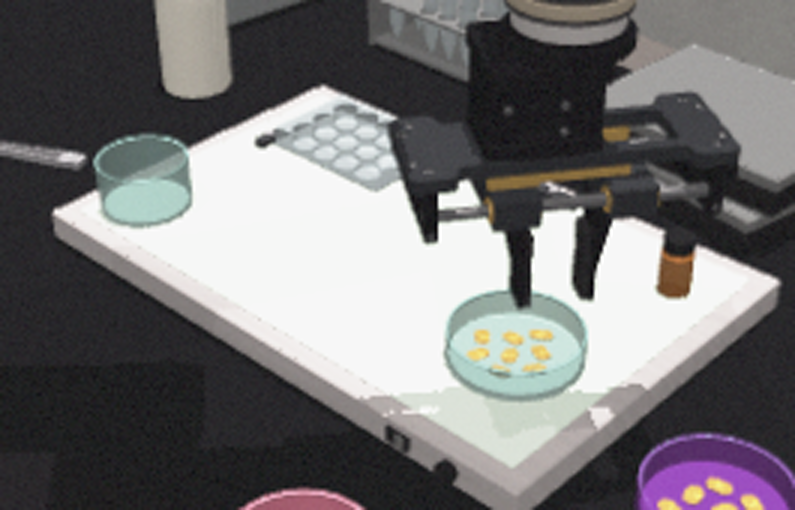

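View pics/t6.png

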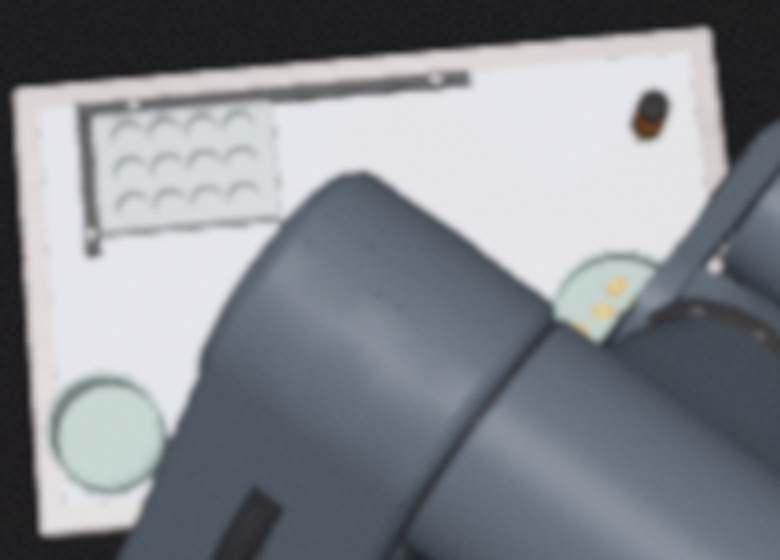

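```bash
python3 - <<'E'
from h import *
g=lambda u,v:(200+(u+.5)/3-.5,165+(v+.5)/3-.5)
# yaw of push dir; dish extremes base: bottom pt, and rim left/right
P=ray("side",[g(516,398)],.03);print("near base pt",ts(P))
K,R,t=cam("side"); c=-R.T@t; d=(np.array([.535,-.153])-c[:2]);d/=np.linalg.norm(d)
print("center est",ts(P[0,:2]+.05*d))
P=ray("side",[g(447,342),g(587,342)],.055);print(ts(P),ts(P).mean(0))
P=ray("side",[g(516,291)],.055);print("far rim -> center",ts(P[0,:2]-.05*d))
P=ray("top",[(225+621.5/4-.5,150+396.5/4-.5)],.03);print("top near base",ts(P+[.05,0,0]))
P=ray("top",[(225+621.5/4-.5,150+251.5/4-.5)],.055);print("top far rim",ts(P-[.05,0,0]))
o,R=st()
E
```

```text
near base pt [[-0.21822972 -0.38685784]]
center est [[-0.17841618 -0.35661083]]
[[-0.22773872 -0.33260432]
 [-0.16271677 -0.40313051]] [-0.19522775 -0.36786741]
far rim -> center [[-0.1876369  -0.35920081]]
top near base [[-0.18417471 -0.36037543]]
top far rim [[-0.18631313 -0.35772456]]
t 12.80 pos [ 0.4949 -0.2185  0.1616] stop [-0.2326 -0.4199] F [-0.3  0.5 -0.1] w 0.031 q [-0.62  0.54  1.73  0.    0.88 -0.09]
[[-0.507, 0.0, 0.862], [-0.862, 0.0, -0.507], [-0.0, -1.0, 0.0]]
```

Request:
{"api": "play_rows", "payload": {
  "series": [
    [0.35,0,0.35,0,0,0,0],
    [0.35,0,0.35,0,0,0,0],
    [0.35,0,0.2,0,0,0,0],
    [0.35,0,0.1,0,0,0,0],
    [0.35,0,0,0,0,0,0],
    [0.35,-0.04,0,0,0,0,0],
    [0.35,-0.05,0,0,0,0,0],
    [0.35,-0.06,0,0,0,0,0],
    [0.35,-0.07,0,0,0,0,0],
    [0.35,-0.08,0,0,0,0,0],
    [0.35,-0.08,0,0,0,0,0],
    [0.35,-0.08,0,0,0,0,0]
  ]
}}

```text
time: 13.8
position: [0.5191, -0.1786, 0.0623]
tool_rot: [0.35, -0.614, 0.615, -0.351]
ft_force: [-0.6, -2.2, 1.5]
grip_width: 0.0305
```

```bash
python3 - <<'E'
from h import *
st()
im=eyes.camera("side"); cv2.imwrite("pics/s7.png",cv2.resize(im[165:335,200:465,::-1],None,fx=3,fy=3,interpolation=cv2.INTER_CUBIC))
E
```

```text
t 13.80 pos [ 0.5191 -0.1786  0.0623] stop [-0.2042 -0.3828] F [-0.6 -2.2  1.5] w 0.031 q [-0.53  0.71  1.76 -0.    0.67 -0.  ]
[[-0.509, 0.001, 0.861], [-0.861, -0.001, -0.509], [0.0, -1.0, 0.002]]
```

View pics/s7.png

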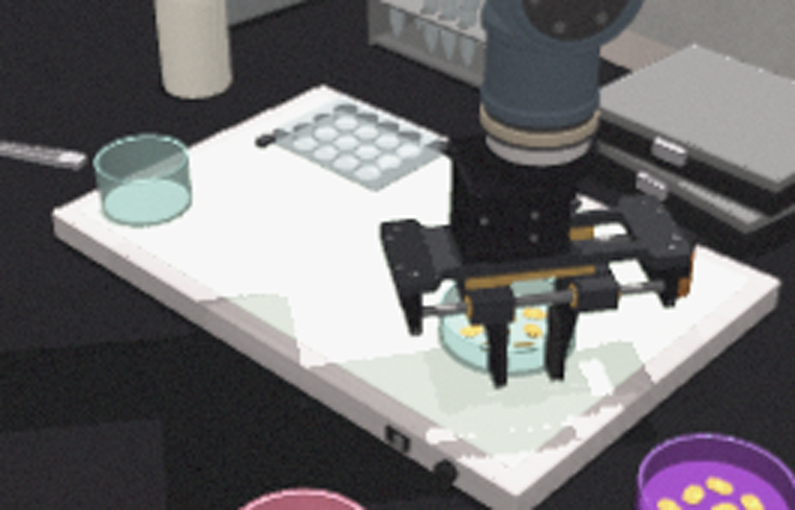

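Request:
{"api": "play_rows", "payload": {
  "series": [
    [0.35,-0.07,0,0,0,0,0],
    [0.35,-0.08,0,0,0,0,0],
    [0.35,-0.08,0,0,0,0,0],
    [0.35,-0.08,0,0,0,0,0],
    [0.35,-0.08,0,0,0,0,0],
    [0.35,-0.08,0,0,0,0,0],
    [0.35,-0.08,0,0,0,0,0],
    [0.35,-0.08,0,0,0,0,0],
    [0.35,-0.08,0,0,0,0,0],
    [0.35,-0.08,0,0,0,0,0],
    [0.35,-0.08,0,0,0,0,0],
    [0.35,-0.06,0,0,0,0,0]
  ]
}}

```text
time: 14.85
position: [0.5661, -0.0979, 0.0615]
tool_rot: [-0.35, 0.614, -0.614, 0.35]
ft_force: [-0.2, -2.5, 2.5]
grip_width: 0.0303
```

Request:
{"api": "play_rows", "payload": {
  "series": [
    [0.35,-0.06,0,0,0,0,0],
    [0.35,-0.06,0,0,0,0,0],
    [0.35,-0.06,0,0,0,0,0],
    [0.35,-0.06,0,0,0,0,0],
    [0.35,-0.06,0,0,0,0,0],
    [0.35,-0.06,0,0,0,0,0],
    [0.35,-0.06,0,0,0,0,0],
    [0.35,-0.06,0,0,0,0,0],
    [0.35,-0.05,0,0,0,0,0],
    [0.35,-0.05,0,0,0,0,0],
    [0.35,-0.04,0,0,0,0,0],
    [0.35,0,0,0,0,0,0]
  ]
}}

```text
time: 15.85
position: [0.5977, -0.0446, 0.0615]
tool_rot: [-0.35, 0.614, -0.614, 0.351]
ft_force: [0.1, 0.4, 0.1]
grip_width: 0.0303
```

```bash
python3 - <<'E'
from h import *
st()
im=eyes.camera("side"); cv2.imwrite("pics/s8.png",cv2.resize(im[165:335,200:465,::-1],None,fx=3,fy=3,interpolation=cv2.INTER_CUBIC))
E
```

```text
t 15.85 pos [ 0.5977 -0.0446  0.0615] stop [-0.1115 -0.2582] F [0.1 0.4 0.1] w 0.030 q [-0.26  0.75  1.63  0.    0.76  0.27]
[[-0.509, 0.001, 0.861], [-0.861, 0.001, -0.509], [-0.001, -1.0, 0.0]]
```

View pics/s8.png

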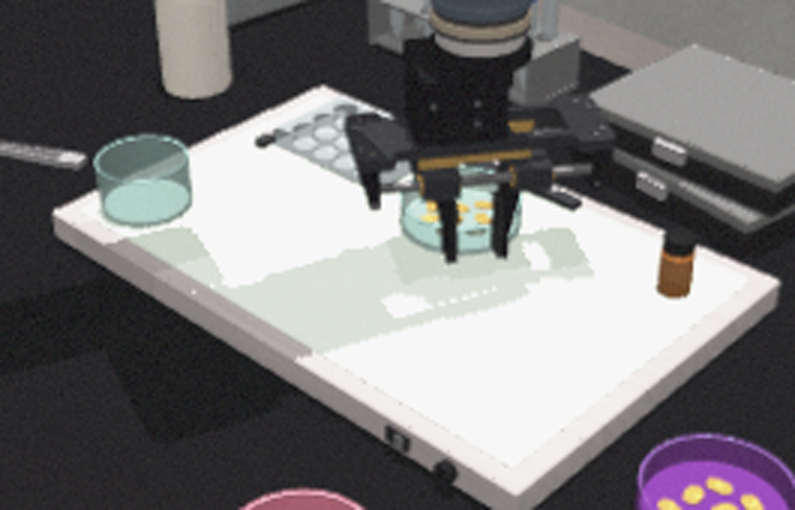

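Request:
{"api": "play_rows", "payload": {
  "series": [
    [0.35,-0.05,0,0,0,0,0],
    [0.35,-0.06,0,0,0,0,0],
    [0.35,-0.06,0,0,0,0,0],
    [0.35,-0.06,0,0,0,0,0],
    [0.35,-0.05,0,0,0,0,0],
    [0.35,-0.03,0,0,0,0,0],
    [0.35,-0.02,0,0,0,0,0],
    [0.35,0,0,0,0,0,0],
    [0.35,0,0,0,0,0,0]
  ]
}}

```text
time: 16.65
position: [0.6142, -0.017, 0.0616]
tool_rot: [0.35, -0.614, 0.614, -0.35]
ft_force: [-0.3, -0.8, 0.1]
grip_width: 0.0305
```

Request:
{"api": "play_rows", "payload": {
  "series": [
    [0.35,-0.02,0,0,0,0,0],
    [0.35,-0.02,0,0,0,0,0],
    [0.35,-0.01,0,0,0,0,0],
    [0.35,0,0,0,0,0,0],
    [0.35,0,0,0,0,0,0]
  ]
}}

```text
time: 17.07
position: [0.6166, -0.0128, 0.0616]
tool_rot: [0.35, -0.614, 0.614, -0.35]
ft_force: [-0.4, -0.6, -0.9]
grip_width: 0.0308
```

```bash
python3 - <<'E'
from h import *
st()
im=eyes.camera("side"); cv2.imwrite("pics/s9.png",cv2.resize(im[165:335,200:465,::-1],None,fx=3,fy=3,interpolation=cv2.INTER_CUBIC))
E
```

```text
t 17.07 pos [ 0.6166 -0.0128  0.0616] stop [-0.0892 -0.2287] F [-0.4 -0.6 -0.9] w 0.031 q [-0.2   0.77  1.58  0.    0.79  0.33]
[[-0.509, 0.0, 0.861], [-0.861, 0.0, -0.509], [-0.0, -1.0, 0.0]]
```

View pics/s9.png

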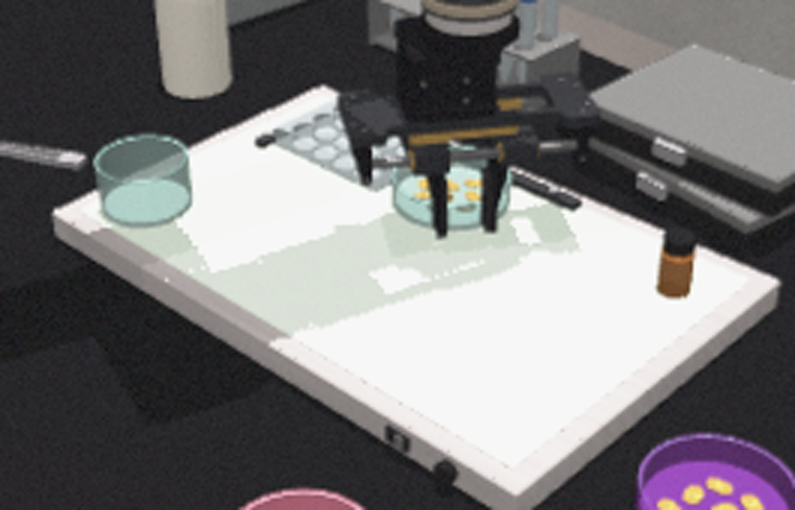

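Request:
{"api": "play_rows", "payload": {
  "series": [
    [0.35,-0.01,0,0,0,0,0],
    [0.35,-0.01,0,0,0,0,0],
    [0.35,0,0,0,0,0,0],
    [0.35,0,0,0,0,0,0]
  ]
}}

```text
time: 17.45
position: [0.617, -0.0116, 0.0616]
tool_rot: [-0.351, 0.614, -0.614, 0.35]
ft_force: [-2.7, -3.4, 2.1]
grip_width: 0.0305
```

Request:
{"api": "play_rows", "payload": {
  "series": [
    [0.35,-0.01,0,0,0,0,0],
    [0.35,-0.01,0,0,0,0,0],
    [0.35,0,0,0,0,0,0],
    [0.35,0,0,0,0,0,0]
  ]
}}

```text
time: 17.78
position: [0.6169, -0.0108, 0.0616]
tool_rot: [-0.352, 0.614, -0.614, 0.349]
ft_force: [-5.3, -7.0, 5.1]
grip_width: 0.03
```

Reaction forces are now about equal along both stop axes (roughly 6 N each), so the dish is touching both the strip and the plate. I'll back off and check.

Request:
{"api": "play_rows", "payload": {
  "series": [
    [0.35,0.05,0,0,0,0,0],
    [0.35,0.15,0,0,0,0,0],
    [0.35,0.3,0,0,0,0,0],
    [0.35,0,-0.3,0,0,0,0],
    [0.35,0,-0.4,0,0,0,0],
    [0.35,0,-0.4,0,0,0,0],
    [0.35,0.3,-0.2,0,0,0,0],
    [0.35,0.4,0,0,0,0,0],
    [0.35,0.4,0,0,0,0,0],
    [0.35,0.4,0,0,0,0,0],
    [0.35,0.4,0,0,0,0,0],
    [0.35,0,0,0,0,0,0]
  ]
}}

```text
time: 18.78
position: [0.4938, -0.2221, 0.1918]
tool_rot: [0.349, -0.614, 0.616, -0.348]
ft_force: [0.5, 0.3, 0.0]
grip_width: 0.0303
```

Request:
{"api": "play_rows", "payload": {
  "series": [
    [0.35,0.4,0,0,0,0,0],
    [0.35,0.4,0,0,0,0,0],
    [0.35,0,0,0,0,0,0]
  ]
}}

```text
time: 19.03
position: [0.4538, -0.2907, 0.1918]
tool_rot: [0.349, -0.614, 0.617, -0.348]
ft_force: [0.2, 0.3, 0.7]
grip_width: 0.0308
```

```bash
python3 - <<'E'
from h import *
st()
im=eyes.camera("side"); cv2.imwrite("pics/s10r.png",im[:,:,::-1]);cv2.imwrite("pics/s10.png",cv2.resize(im[165:335,200:465,::-1],None,fx=3,fy=3,interpolation=cv2.INTER_CUBIC))
im=eyes.camera("top"); cv2.imwrite("pics/t10r.png",im[:,:,::-1]);cv2.imwrite("pics/t10.png",cv2.resize(im[150:290,225:420,::-1],None,fx=4,fy=4,interpolation=cv2.INTER_CUBIC))
E
```

```text
t 19.03 pos [ 0.4538 -0.2907  0.1918] stop [-0.2814 -0.4872] F [0.2 0.3 0.7] w 0.031 q [-0.78  0.49  1.71 -0.    0.94 -0.24]
[[-0.514, 0.001, 0.858], [-0.858, -0.004, -0.514], [0.003, -1.0, 0.003]]
```

View pics/s10.png

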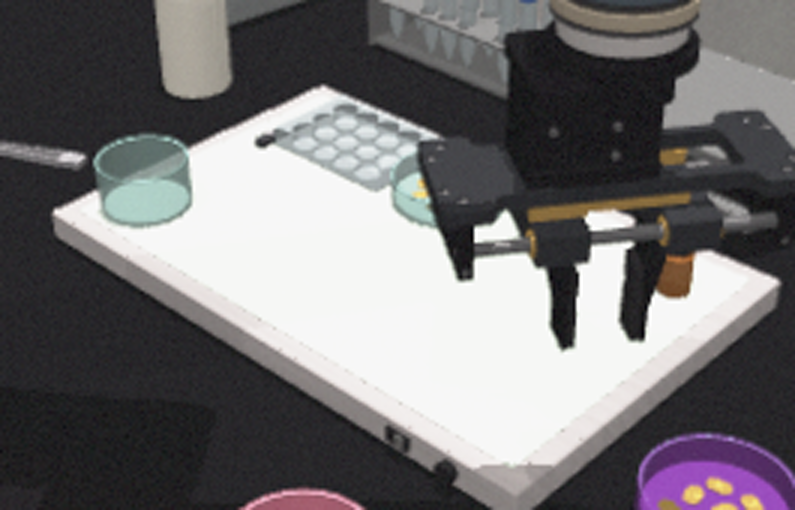

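View pics/t10.png

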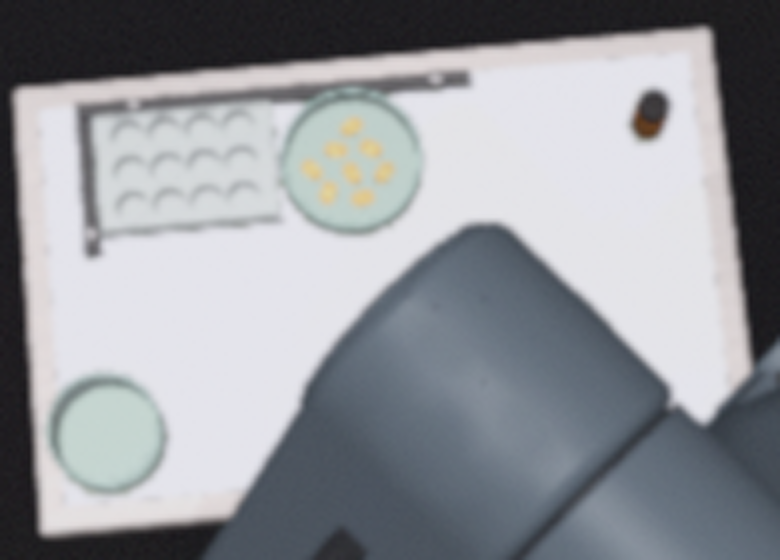

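```bash
python3 - <<'E'
from h import *
f=lambda u,v:(225+(u+.5)/4-.5,150+(v+.5)/4-.5)
im=cv2.imread("pics/t10r.png"); h=cv2.cvtColor(im,cv2.COLOR_BGR2HSV); h0=cv2.cvtColor(cv2.imread("pics/top0.png"),cv2.COLOR_BGR2HSV)
def c(h,b):
    m=(((h[...,0]>60)&(h[...,0]<100)&(h[...,1]>18))|((h[...,0]<35)&(h[...,1]>50)))&(h[...,2]>90)
    m=cv2.morphologyEx(m.astype(np.uint8),cv2.MORPH_CLOSE,np.ones((3,3))); x0,y0,x1,y1=b
    k=max(cv2.findContours(m[y0:y1,x0:x1],0,1)[0],key=cv2.contourArea); e=cv2.fitEllipse(k); return np.array(e[0])+[x0,y0],e[1]
p,s=c(h,(294,170,334,212)); print("dish",p,s,ts(ray("top",[p],.043)))
print("dish edges: near base",ts(ray("top",[f(353,235)],.03)+[.05,0,0]),"far rim",ts(ray("top",[f(353,87)],.055)-[.05,0,0]),"L/R",ts(ray("top",[f(282,161),f(423,161)],.05)).mean(0))
print("plate base front edge",ts(ray("top",[f(100,238),f(282,219)],.03)),"top R",ts(ray("top",[f(271,100)],.05)))
g=lambda u,v:(200+(u+.5)/3-.5,165+(v+.5)/3-.5)
print("plate side near base corner",ts(ray("side",[g(378,191)],.03)))
d=cv2.absdiff(cv2.imread("pics/t10r.png"),cv2.imread("pics/top0.png")).max(2)
for n,(x0,y0,x1,y1) in dict(vial=(378,168,396,190),rinse=(235,240,270,276),bottle=(155,165,200,210),forceps=(155,248,210,282),brush=(425,255,490,280),timer=(458,172,492,208)).items(): print(n,np.percentile(d[y0:y1,x0:x1],95))
E
```

```text
dish [312.39731026 189.41817474] (33.17335891723633, 35.44232177734375) [[-0.05069606 -0.18260566]]
dish edges: near base [[-0.0525434  -0.18461535]] far rim [[-0.05166688 -0.18302522]] L/R [-0.05409369 -0.18349537]
plate base front edge [[-0.08826643 -0.00147796]
 [-0.08613659 -0.1302633 ]] top R [[-0.00464659 -0.13019276]]
plate side near base corner [[-0.08219837 -0.12708917]]
vial 10.0
rinse 10.0
bottle 10.0
forceps 10.0
brush 103.0
timer 79.0
```

```bash
python3 - <<'E'
import cv2
im=cv2.imread("pics/t10r.png");cv2.imwrite("pics/t10z.png",cv2.resize(im[165:215,280:340],None,fx=12,fy=12,interpolation=cv2.INTER_CUBIC))
E
```

```text
(no output)
```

View pics/t10r.png

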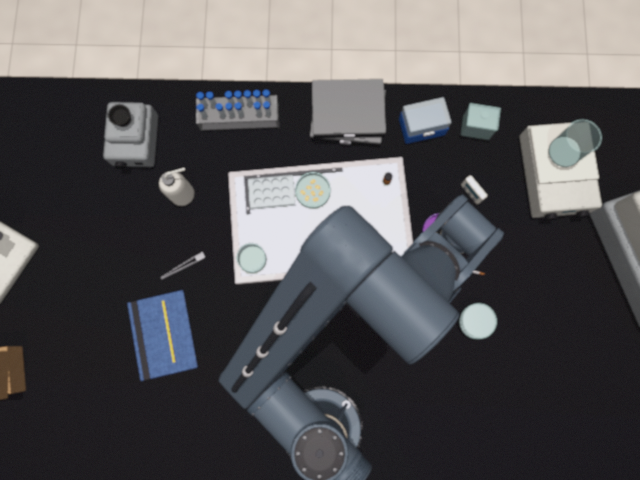

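View pics/t10z.png

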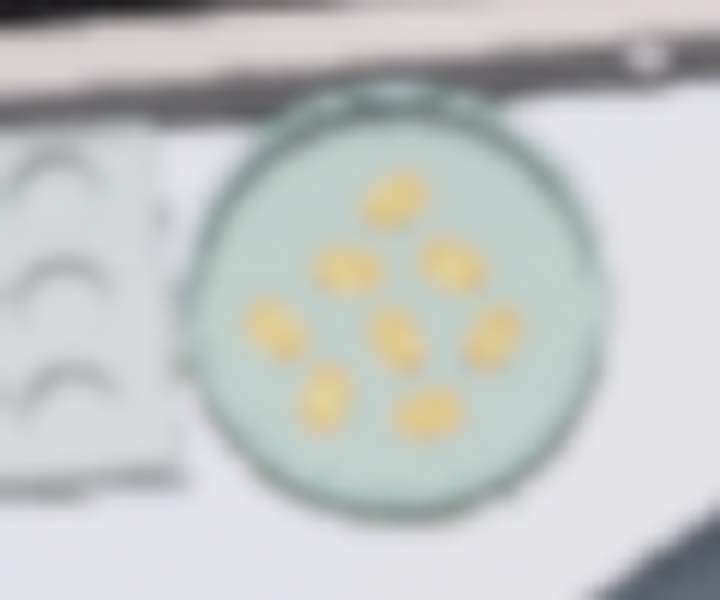

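```bash
python3 - <<'E'
from h import *
from scipy.ndimage import map_coordinates as mc
g=cv2.imread("pics/t10r.png").astype(float).mean(2)
f=lambda u,v:np.array((225+(u+.5)/4-.5,150+(v+.5)/4-.5))
def fit(P):
    vx,vy,x,y=cv2.fitLine(P[:,:2].astype(np.float32),cv2.DIST_HUBER,0,.0005,.0005).ravel(); return x,y,np.degrees(np.arctan(vx/vy))
def scan(a,b,mode,ax):
    o=[]
    for s in np.linspace(0.04,.96,30):
        p=a*(1-s)+b*s; t=np.arange(-2.5,2.5,.05); d=np.array([0,1.]) if ax=='v' else np.array([1.,0])
        v=mc(g,[p[1]+t*d[1],p[0]+t*d[0]],order=1)
        gr=np.gradient(v); i=np.argmax(gr) if mode=='up' else np.argmin(gr); 
        w=np.clip(gr if mode=='up' else -gr,0,None); w=w*(abs(np.arange(len(t))-i)<16); o.append(p+(w@t/w.sum())*d)
    return np.array(o)
F=scan(f(104,237),f(276,219),'up','v'); Pf=ts(ray("top",F,.03))
S=scan(f(430,93),f(465,91),'up','v'); Ps=ts(ray("top",S,.03))
L=scan(f(96,130),f(100,225),'up','h')
R=scan(f(274,110),f(281,215),'down','h')
print("front face base xs",Pf[:,0].mean(),Pf[:,0].std(),"slope deg",fit(Pf)[2]); print("strip free part xs",Ps[:,0].mean(),Ps[:,0].std())
print("plate right edge (z.03/.05)",np.median(ts(ray("top",R,.03))[:,1]),np.median(ts(ray("top",R,.05))[:,1]))
E
```

```text
front face base xs -0.08874316492698607 0.0007660052961121661 slope deg -0.18654363
strip free part xs -0.0010518997098381909 0.0009534875227870051
plate right edge (z.03/.05) -0.1348640689476002 -0.1355341776484739
```

Request:
{"api": "play_rows", "payload": {
  "series": [
    [0.35,0,0,0,0,-0.03925,0],
    [0.35,0,0,0,0,-0.03925,0],
    [0.35,0,0,0,0,-0.03925,0],
    [0.35,0,0,0,0,-0.03925,0],
    [0.35,0,0,0,0,-0.03925,0],
    [0.35,0,0,0,0,-0.03925,0],
    [0.35,0,0,0,0,-0.03925,0],
    [0.35,0,0,0,0,-0.03925,0],
    [0.35,0,0,0,0,-0.03925,0],
    [0.35,0,0,0,0,-0.03925,0],
    [0.35,0,0,0,0,-0.03925,0],
    [0.35,0,0,0,0,-0.03925,0]
  ]
}}

```text
time: 20.13
position: [0.4565, -0.2829, 0.1914]
tool_rot: [-0.673, 0.215, -0.215, 0.674]
ft_force: [-0.4, 0.2, 0.7]
grip_width: 0.0302
```

Request:
{"api": "play_rows", "payload": {
  "series": [
    [0.35,0,0,0,0,-0.03925,0],
    [0.35,0,0,0,0,-0.03925,0],
    [0.35,0,0,0,0,-0.03925,0],
    [0.35,0,0,0,0,-0.03925,0],
    [0.35,0,0,0,0,-0.03925,0],
    [0.35,0,0,0,0,-0.03925,0],
    [0.35,0,0,0,0,0,0]
  ]
}}

```text
time: 20.72
position: [0.4564, -0.2832, 0.1915]
tool_rot: [-0.706, -0.042, 0.042, 0.706]
ft_force: [0.4, 0.1, -0.3]
grip_width: 0.0309
```

Request:
{"api": "play_rows", "payload": {
  "series": [
    [0.35,0.126,0,0.353,0,0,0],
    [0.35,0.126,0,0.353,0,0,0],
    [0.35,0.126,0,0.353,0,0,0],
    [0.35,0.126,0,0.353,0,0,0],
    [0.35,0.126,0,0.353,0,0,0],
    [0.35,0.126,0,0.353,0,0,0],
    [0.35,0.126,0,0.353,0,0,0],
    [0.35,0.126,0,0.353,0,0,0],
    [0.35,0.126,0,0.353,0,0,0],
    [0.35,0.126,0,0.353,0,0,0],
    [0.35,0.126,0,0.353,0,0,0],
    [0.35,0.126,0,0.353,0,0,0]
  ]
}}

```text
time: 21.72
position: [0.5569, 0.1566, 0.1915]
tool_rot: [-0.706, -0.04, 0.04, 0.706]
ft_force: [-0.1, -0.3, -0.3]
grip_width: 0.0304
```

```bash
python3 - <<'E'
from h import *
st()
im=eyes.camera("side"); cv2.imwrite("pics/s11.png",cv2.resize(im[165:335,200:465,::-1],None,fx=3,fy=3,interpolation=cv2.INTER_CUBIC))
E
```

```text
t 21.72 pos [0.5569 0.1566 0.1915] stop [-0.1301 -0.0537] F [-0.1 -0.3 -0.3] w 0.030 q [ 0.08  0.54  1.61  0.    1.   -1.6 ]
[[0.994, -0.0, -0.112], [0.112, 0.001, 0.994], [-0.0, -1.0, 0.001]]
```

View pics/s11.png

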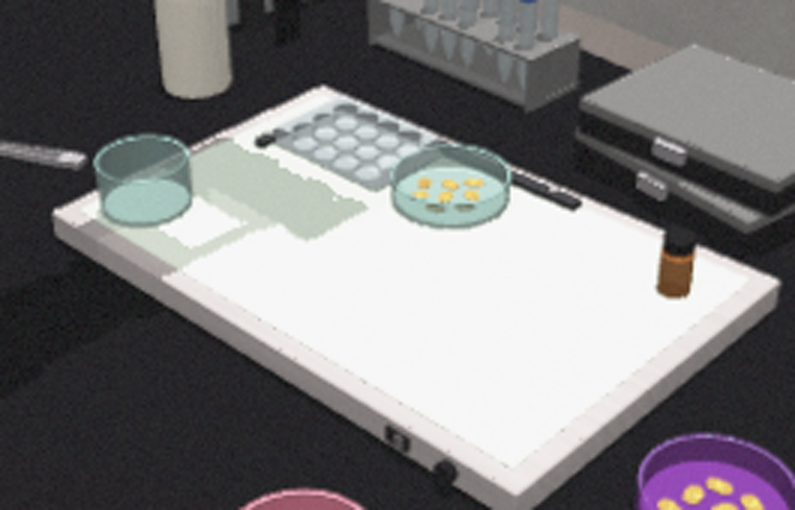

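Request:
{"api": "play_rows", "payload": {
  "series": [
    [0.35,0,0.35,-0.11,0,0,0],
    [0.35,0,0.35,0,0,0,0],
    [0.35,0,0.35,0,0,0,0],
    [0.35,0,0.15,0,0,0,0],
    [0.35,0,0.1,0,0,0,0],
    [0.35,0,0,0,0,0,0],
    [0.35,0.08,0,0,0,0,0],
    [0.35,0.08,0,0,0,0,0],
    [0.35,0.06,0,0,0,0,0],
    [0.35,0.03,0,0,0,0,0],
    [0.35,0,0,0,0,0,0],
    [0.35,0,0,0,0,0,0]
  ]
}}

```text
time: 22.77
position: [0.5841, 0.1452, 0.0622]
tool_rot: [-0.706, -0.041, 0.04, 0.706]
ft_force: [-1.2, 0.1, -1.0]
grip_width: 0.0305
```

Request:
{"api": "play_rows", "payload": {
  "series": [
    [0.35,0.02,0,0,0,0,0],
    [0.35,0.01,0,0,0,0,0],
    [0.35,0.01,0,0,0,0,0],
    [0.35,0,0,0,0,0,0]
  ]
}}

```text
time: 23.1
position: [0.5875, 0.1456, 0.0615]
tool_rot: [0.706, 0.04, -0.041, -0.706]
ft_force: [0.5, -0.6, 1.2]
grip_width: 0.0304
```

Request:
{"api": "play_rows", "payload": {
  "series": [
    [0.35,0.01,0,0,0,0,0],
    [0.35,0.01,0,0,0,0,0],
    [0.35,0,0,0,0,0,0],
    [0.35,0,0,0,0,0,0]
  ]
}}

```text
time: 23.43
position: [0.5888, 0.1457, 0.0614]
tool_rot: [0.706, 0.04, -0.041, -0.706]
ft_force: [-2.4, -1.4, 1.7]
grip_width: 0.0305
```

```bash
python3 - <<'E'
from h import *
st()
E
```

```text
t 23.43 pos [0.5888 0.1457 0.0614] stop [-0.0996 -0.068 ] F [-2.4 -1.4  1.7] w 0.031 q [ 0.06  0.76  1.61 -0.    0.78 -1.63]
[[0.993, -0.002, -0.114], [0.114, -0.0, 0.993], [-0.002, -1.0, -0.0]]
```

Request:
{"api": "play_rows", "payload": {
  "series": [
    [0.35,0.01,0,0,0,0,0],
    [0.35,0.01,0,0,0,0,0],
    [0.35,0,0,0,0,0,0],
    [0.35,0,0,0,0,0,0]
  ]
}}

```text
time: 23.77
position: [0.5889, 0.1458, 0.0613]
tool_rot: [0.706, 0.038, -0.043, -0.706]
ft_force: [-5.4, -1.0, 4.9]
grip_width: 0.0304
```

Request:
{"api": "play_rows", "payload": {
  "series": [
    [0.35,-0.1,0,0,0,0,0],
    [0.35,-0.2,0,0,0,0,0],
    [0.35,0,-0.35,0,0,0,0],
    [0.35,0,-0.4,0,0,0,0],
    [0.35,0,-0.4,0,0,0,0],
    [0.35,-0.4,0,0,0,0,0],
    [0.35,-0.2,0,0,0,0,0],
    [0.35,0,0,0,0,0,0],
    [0.35,0,0,0,0,0,0]
  ]
}}

```text
time: 24.52
position: [0.5022, 0.136, 0.1772]
tool_rot: [-0.706, -0.041, 0.04, 0.706]
ft_force: [0.3, 0.5, 0.1]
grip_width: 0.0305
```

```bash
python3 - <<'E'
from h import *
st()
im=eyes.camera("side"); cv2.imwrite("pics/s12r.png",im[:,:,::-1]);cv2.imwrite("pics/s12.png",cv2.resize(im[190:250,275:400,::-1],None,fx=6,fy=6,interpolation=cv2.INTER_CUBIC))
E
```

```text
t 24.52 pos [0.5022 0.136  0.1772] stop [-0.1867 -0.0683] F [0.3 0.5 0.1] w 0.030 q [ 0.05  0.49  1.77  0.    0.88 -1.64]
[[0.993, 0.003, -0.114], [0.114, 0.0, 0.993], [0.003, -1.0, 0.0]]
```

View pics/s12.png

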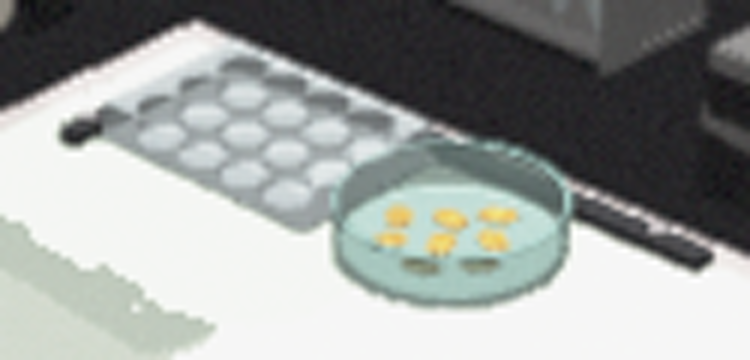

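```bash
python3 - <<'E'
from h import *
im=eyes.camera("top"); a=cv2.imread("pics/top0.png"); b=im[:,:,::-1]; cv2.imwrite("pics/t12.png",b)
d=cv2.absdiff(a,b).max(2)
for n,(x0,y0,x1,y1) in dict(vial=(378,168,396,190),rinse=(235,240,270,276),bottle=(155,165,200,210),forceps=(155,248,210,282),brush=(425,255,490,280),timer=(458,172,492,208)).items(): print(n,np.percentile(d[y0:y1,x0:x1],[95,100]))
s0=cv2.imread("pics/side0.png");s1=cv2.imread("pics/s12r.png");d=cv2.absdiff(s0,s1).max(2)
for n,(x0,y0,x1,y1) in dict(vial=(412,238,440,268),rinse=(228,207,268,242),brush=(390,345,458,415),timer=(505,295,540,350)).items(): print("side",n,np.percentile(d[y0:y1,x0:x1],[95,100]))
E
```

```text
vial [8. 9.]
rinse [164. 174.]
bottle [ 8. 10.]
forceps [78. 86.]
brush [ 8. 12.]
timer [ 8. 10.]
side vial [ 7. 15.]
side rinse [53. 90.]
side brush [ 9. 16.]
side timer [ 8. 34.]
```

View pics/s12r.png

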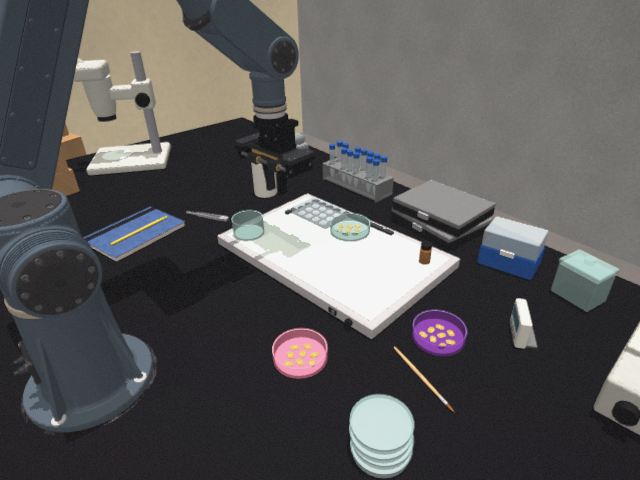

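The side view shows the plate at (322,212), in the corner, and the dish at (350,227), beside it. The rinsing dish is at (248,225) as before, and the change there is only the arm's shadow. Everything else is where it was and the gripper is clear, so I'm handing in.

```bash
python3 -c "
from rig import ticket
print(ticket.hand_in())"
```

```text
the job is handed in; nothing more can be done
None
```

I pushed the well plate into the corner of the stop and slid the section dish up beside it, then handed the job in after about 25 s of robot time. No verdict is reported, so the result below rests on my own checks.

**How it was done**
- **Plate:** I pushed it with two fingers against the long strip, then along the strip to the short strip. A final nudge confirmed it was still seated.
- **Dish:** I pushed it diagonally with two fingers until it met the strip and the plate.

**What the checks showed**
- **Plate contact:** I felt firm contact against each strip, about 8 N each. The nudge met resistance within 0.4 mm of the first contact point.
- **Plate angle:** The last measurement, made before the nudge, put it about 0.2° off the strips.
- **Dish contact:** The reaction was about 6 N along each stop axis, which I read as touching both the strip and the plate. From the finger position its centre is at about (-52, -178) mm in the stop frame.
- **Other objects:** In the top and side pictures the vial, rinsing dish, bottle, forceps, brush and timer are where they started. The last top picture had the arm over the rinsing dish and the forceps, so those two rest on earlier top pictures and the last side view.

**Where checks disagreed**
- **Plate:** The top camera put its front edge 2–3 mm further from the long strip than contact implies. The side camera put it about 3 mm the other way.
- **Dish:** The top camera put its centre 5–7 mm further along the strip than the finger position, at -183 to -185 mm; the limit is -183.5 mm. It put the plate's free edge 2–7 mm too far the same way, so I took this as camera error and relied on contact.

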